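# Power-up order on the switch units

### The job

Power up the bench in its proper order: with the fingertips press down first the round key, then the long bar key, and last the square key, each lightly and fully home so that it stays down. Leave the cross-shaped key up. The switch units are loose: do not grip, lift or push them out of place, do not disturb the jar, the bottle and the vial among them, and finish clear of everything.

Things in the scene. Friction and masses are not known exactly. Their poses are not given: they have to be found in the camera images.
- round_unit: Loose white switch unit (0.7 kg, on rubber feet) with one black key on top, whose shape is a round disc, 44 mm across. Housing 80 x 80 mm, its top 40 mm above the desk. Origin: centre of the underside, on the desk; z up; the grey window is on its -x side.
- round_key_top (a point): Centre of the top face of that unit's key (round): 70 mm above the desk while released, 58 mm when fully down; moves with the key. Key cap 12 mm thick, top flat and level.
- round_key (a joint): Downward travel of that key in m: 0 released, 0.012 fully down. The cap sits on a rubber cushion that yields about 1 mm per 4 N (6 mm at most) and springs back, so at the stop the force builds up softly. No spring: it resists with a steady drag of about 3 N (and a little more the faster it goes) and stays where it is left. Starts at 0.
- bar_unit: Loose white switch unit (0.7 kg, on rubber feet) with one black key on top, whose shape is a long narrow bar, 66 mm along the unit's y and 20 mm along its x. Housing 80 x 80 mm, its top 40 mm above the desk. Origin: centre of the underside, on the desk; z up; the grey window is on its -x side.
- bar_key_top (a point): Centre of the top face of that unit's key (bar): 70 mm above the desk while released, 58 mm when fully down; moves with the key. Key cap 12 mm thick, top flat and level.
- bar_key (a joint): Downward travel of that key in m: 0 released, 0.012 fully down. The cap sits on a rubber cushion that yields about 1 mm per 4 N (6 mm at most) and springs back, so at the stop the force builds up softly. No spring: it resists with a steady drag of about 3 N (and a little more the faster it goes) and stays where it is left. Starts at 0.
- square_unit: Loose white switch unit (0.7 kg, on rubber feet) with one black key on top, whose shape is a square, 42 x 42 mm. Housing 80 x 80 mm, its top 40 mm above the desk. Origin: centre of the underside, on the desk; z up; the grey window is on its -x side.
- square_key_top (a point): Centre of the top face of that unit's key (square): 70 mm above the desk while released, 58 mm when fully down; moves with the key. Key cap 12 mm thick, top flat and level.
- square_key (a joint): Downward travel of that key in m: 0 released, 0.012 fully down. The cap sits on a rubber cushion that yields about 1 mm per 4 N (6 mm at most) and springs back, so at the stop the force builds up softly. No spring: it resists with a steady drag of about 3 N (and a little more the faster it goes) and stays where it is left. Starts at 0.
- cross_unit: Loose white switch unit (0.7 kg, on rubber feet) with one black key on top, whose shape is a plus-shaped cross, 56 mm over its arms, each arm 18 mm wide. Housing 80 x 80 mm, its top 40 mm above the desk. Origin: centre of the underside, on the desk; z up; the grey window is on its -x side.
- cross_key_top (a point): Centre of the top face of that unit's key (cross): 70 mm above the desk while released, 58 mm when fully down; moves with the key. Key cap 12 mm thick, top flat and level.
- cross_key (a joint): Downward travel of that key in m: 0 released, 0.012 fully down. The cap sits on a rubber cushion that yields about 1 mm per 4 N (6 mm at most) and springs back, so at the stop the force builds up softly. No spring: it resists with a steady drag of about 3 N (and a little more the faster it goes) and stays where it is left. This one starts and must remain at 0.
- iodine_jar: Loose dark glass jar with white cap, 59 mm across, 77 mm high; a bystander standing among the units. Origin: centre of its underside, z up.
- drop_bottle_a: Loose dark dropper bottle, 38 mm across, 82 mm high; a bystander standing among the units. Origin: centre of its underside, z up.
- small_vial: Loose small vial with a wide cap, 20 mm across, 44 mm high; a bystander standing among the units. Origin: centre of its underside, z up.
Not all that is in view belongs to the job. What is shaped like the round_unit but blue is not meant.

How it is judged (in metres and radians):
On the way, in this order (a step that is already met when the one before it is completed fails the run):
1. the round key is fully down while the bar and square keys are still up (value of joint round_key above 0.009 m and value of joint each of bar_key, square_key below 0.003 m), for 0.1 s.
2. then the bar key is fully down while the square key is still up (value of joint bar_key above 0.009 m and value of joint square_key below 0.003 m), for 0.1 s.
3. then the square key is fully down (value of joint square_key above 0.009 m), for 0.1 s.
At the end, for the whole second after the job is handed in: The round, bar and square keys are each at least 9 of their 12 mm down, the cross key is less than 3 mm down; all four units stand flat on the desk, at rest, within 15 mm of where they started; jar, bottle and vial stand upright within 20 mm of where they started (value of joint each of round_key, bar_key, square_key above 0.009 m and value of joint cross_key below 0.003 m and height (world z) of each of round_unit, bar_unit, square_unit, cross_unit below 0.006 m and angle between each of round_unit, bar_unit, square_unit, cross_unit's own z axis and vertical below 0.1 rad and distance of each of round_unit, bar_unit, square_unit, cross_unit from where it was at the start of the episode below 0.015 m and linear speed of each of round_unit, bar_unit, square_unit, cross_unit below 0.02 m/s and distance of each of iodine_jar, drop_bottle_a, small_vial from where it was at the start of the episode below 0.02 m and angle between each of iodine_jar, drop_bottle_a, small_vial's own z axis and vertical below 0.2 rad); the robot touches nothing.
It fails at once if the cross key is pressed (3 mm or more) (value of joint cross_key above 0.003 m).
It fails at once if a unit or its key is pressed harder than 25 N (contact force between any of the arm, the fingers and round_unit above 25 N or contact force between any of the arm, the fingers and bar_unit above 25 N or contact force between any of the arm, the fingers and square_unit above 25 N or contact force between any of the arm, the fingers and cross_unit above 25 N).
It fails at once if a unit is lifted more than 8 mm, tipped, or moved more than 15 mm (height (world z) of any of round_unit, bar_unit, square_unit, cross_unit above 0.008 m or angle between any of round_unit, bar_unit, square_unit, cross_unit's own z axis and vertical above 0.15 rad or distance of any of round_unit, bar_unit, square_unit, cross_unit from where it was at the start of the episode above 0.015 m).
It fails at once if the jar, bottle or vial is moved more than 20 mm or tipped (distance of any of iodine_jar, drop_bottle_a, small_vial from where it was at the start of the episode above 0.02 m or angle between any of iodine_jar, drop_bottle_a, small_vial's own z axis and vertical above 0.3 rad).
It also fails if it takes over 45 s, if anything falls off the work surface, if the arm or the gripper's body presses on something with over 40 N, if the wrist force passes 120 N, or if a joint passes its speed limit or range.

### The arm

A 7-joint arm with a two-finger parallel gripper is mounted at the origin on a cart in front of the work surface, level with it; the furniture and walls round the work are solid. World frame = base frame: x ahead of the robot, y to its left, z up, the work surface at z = 0. Lengths are in mm, angles in rad, forces in N, time in s.
With the tool pointing down it reaches from about 400 to 875 mm from the base axis. Payload 4.4 kg.
Tool frame: the origin (TCP) lies where the fingers leave the gripper's body, on its centre line; the fingertips stand 73 mm ahead of it and the grasp point (between the pads) lies 54 mm ahead of it; z points along the fingers, y is the line along which they close (so a half turn about z gives the same grasp; the last joint's range is limited). The gripper opens to 85 mm and grips with 20 to 120 N. Pads are 22 mm wide; open, the fingers measure 114 mm over their backs; the gripper's body (76 mm by 85 mm) begins 54 mm behind the grasp point. The pads swing forward as they close: fully open they stand 13 mm farther back than shut.
Start: joints at [1.168, 0.628, 0.038, 1.517, -0.027, 0.996, -0.02], TCP at [214.83, -613.486, 303.913] pointing down, gripper open.
Joint ranges: [-3.06, 3.06], [-0.37, 2.12], [-1.25, 1.32], [0.18, 2.47], [-1.1, 4.24], [0.23, 1.98], [-2.94, 2.94]. Speed limits (rad/s): [2.57, 2.57, 3.14, 3.14, 3.14, 3.14, 3.14].

### API

Orientations are given as [roll, pitch, yaw] about the fixed x, y, z axes, in that order (R = Rz(yaw) Ry(pitch) Rx(roll)).
In Python, from cell import ctrl gives the robot as it stands.
- The arm moves only by the tool send_rows, never from a script. Its argument "rows" is a list that holds one entry, the list of rows, each a list of 6 numbers: the shift along the tool's x, y, z in cm, then the turn, a rotation vector about the tool's x, y, z in rad. In form: [[[tx, ty, tz, wx, wy, wz], ...]]. A call has 1 to 10 rows; each row is the pose to reach, as a shift and turn from the pose commanded when the call began, along the tool's axes at that moment; what a row does not reach only later rows make up. A row lasts 1/10 s, in which the tool goes at most 50 mm and 8.59 degrees, less where a joint would pass 70% of its speed; a pose out of reach is approached as far as the arm can. A call with a gripper value outside its range is refused whole. "grip" is the closure in counts, from 0 (fully open) to 255 (shut), set as the call begins (left out, the last holds). The fingers move at their own pace and stop on an object; the grip force is fixed at half the most. Time passes only in rows, so rows that repeat a pose let the fingers close. It gives the time, the measured TCP pose, the force, the opening and the grip force at its end, in the units of the state.
- ctrl.read_state(): the state, without advancing time (a new reading comes with each control period).
- ctrl.get_image(name): name is "scene" or "top"; returns a dict with "pixels" (480x640x3 uint8, red, green, blue), "fx", "fy", "cx", "cy" (pixels), "extrinsics" (4x4, takes a point from camera to world coordinates). Camera axes: x right, y up, looking along -z (the intrinsics and any distortion apply to the point x, -y, -z); pixel columns grow to the right and rows downward; lengths in mm; the calibration is good to about 2 mm. A picture is of the moment at which its call begins. There is no depth.
- ctrl.finish_job(): hands the job in; it is judged then, once.
The state is a dict: "clock": time; "qpos": joint angles; "qd": joint speeds; "tau": joint torques, N m; "eef_pos": TCP position; "tool_rot": TCP orientation; "force": force on the tool from outside, world axes, zero at the start; "torque": the same for the moment, N m; "width": finger opening in mm; "gripper_force": force on a finger pad.
Only numpy, scipy, OpenCV 4.12 (cv2) and the standard library are available. Lean on these libraries where they do the work, as an engineer would, in place of code of your own. Each camera call takes 0.05 s, during which the arm holds its last target. There are 200 camera calls.

## Working session

There is one attempt and no reset: what is moved stays moved. The work goes in short steps, Python scripts to look and compute and a tool call to move; the robot and the scene stay as the last step left them, time stands still between calls to the robot, and variables do not carry over. Pictures are saved under pics/ and viewed, at most 10 in all, crops included, and the job is handed in when it is done.

Besides the shell and the picture viewer there is one more tool, called after "Emit:" as a command line: name --argument value ..., lists and objects as JSON in quotes. send_rows: Moves the arm, as the interface text tells. Its arguments: {"type":"object","properties":{"rows":{"type":"array","items":{"type":"array","items":{"type":"array","items":{"type":"number"}}}},"grip":{"type":"number"}},"required":["rows"]}

```bash
mkdir -p pics; ls; python3 - <<'E'
from cell import ctrl
import cv2,pickle
d={}
for n in("top","scene"):
    im=ctrl.get_image(n); d[n]=im; cv2.imwrite(f"pics/{n}0.png",im["pixels"][:,:,::-1]); print(n,im["fx"],im["fy"],im["cx"],im["cy"],im["extrinsics"],im.keys())
pickle.dump(d,open("im0.pkl","wb"))
print(ctrl.read_state())
E
```

```text
pics
top 464.33742754154673 464.33742754154673 323.26239108011094 238.19856078791 [[-4.11677538e-04  9.87808003e-01 -1.55676521e-01  3.59304775e+02]
 [-9.99960562e-01  9.74451786e-04  8.82748768e-03  1.21855847e+01]
 [ 8.87156224e-03  1.55674016e-01  9.87768645e-01  1.01824456e+03]
 [ 0.00000000e+00  0.00000000e+00  0.00000000e+00  1.00000000e+00]] dict_keys(['pixels', 'fx', 'fy', 'cx', 'cy', 'extrinsics'])
scene 446.76642002626784 446.76642002626784 315.48008178386954 237.98889695851167 [[ 4.98594716e-01  4.08918155e-01 -7.64322741e-01 -1.28586180e+02]
 [-8.66514996e-01  2.59083657e-01 -4.26646716e-01 -3.52654280e+02]
 [ 2.35599430e-02  8.75020915e-01  4.83511456e-01  4.87551307e+02]
 [ 0.00000000e+00  0.00000000e+00  0.00000000e+00  1.00000000e+00]] dict_keys(['pixels', 'fx', 'fy', 'cx', 'cy', 'extrinsics'])
{'clock': 0.1, 'qpos': array([ 1.16820557,  0.62926789,  0.03843062,  1.51824718, -0.02700362,
        0.99629487, -0.01999298]), 'qd': array([-3.72721538e-04, -1.43742503e-03,  2.45496536e-04, -1.71279394e-03,
        6.96041710e-05,  3.19766247e-04,  2.41509949e-04]), 'tau': array([ 2.67035713e-03, -5.64523816e+01,  1.23028155e+00, -1.93970275e+01,
        1.12377381e-02,  5.45376781e-03,  1.05076805e-05]), 'eef_pos': array([ 214.69690793, -613.06811706,  303.07809513]), 'tool_rot': array([-3.13989276e+00,  6.04100754e-06,  3.36807711e-01]), 'force': array([-0.00560384,  0.59559427,  0.8100477 ]), 'torque': array([-0.02924196,  0.00919649, -0.01539882]), 'gripper_force': 0.0, 'width': 85.70061124238377}
```

View pics/top0.png

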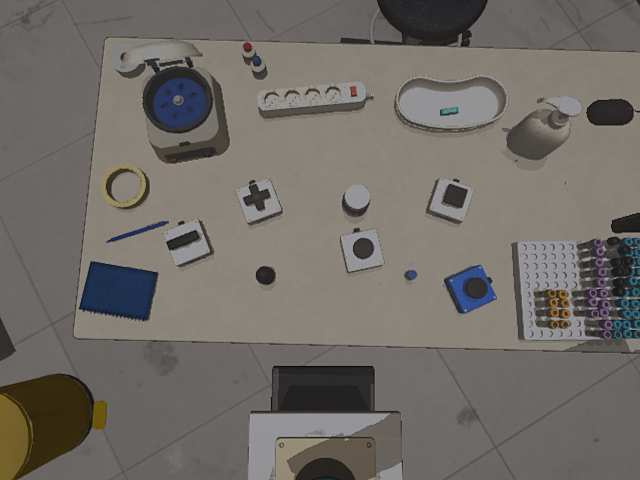

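View pics/scene0.png

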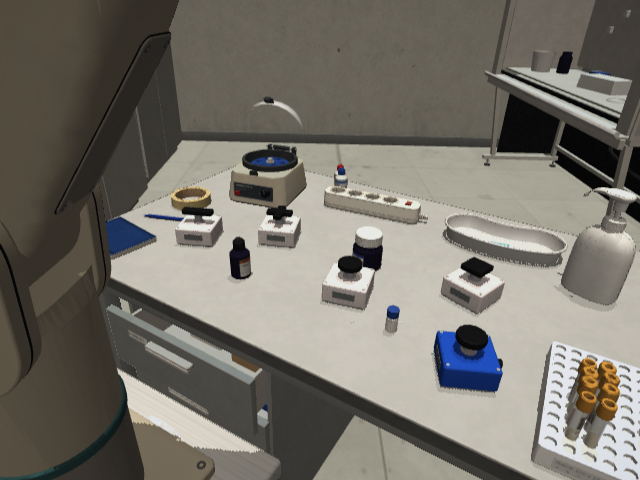

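The top view shows the round unit at (363,249), the bar at (184,240), the square at (455,195) and the cross at (259,197), which must stay up. There is also a blue look-alike at (475,289), which I'll leave alone. The bystanders are the jar (357,200), the bottle (265,275) and the vial (411,275). The white unit at (363,249) is the round one because its housing is white and its cap is a disc. Next I'll measure these and check them in an enlarged crop.

```bash
cat > h.py <<'E'
import numpy as np,cv2
def ray(im,u,v,z):
    E=im["extrinsics"]; d=E[:3,:3]@np.array([(u-im["cx"])/im["fx"],-(v-im["cy"])/im["fy"],-1]); o=E[:3,3]
    return o+d*(z-o[2])/d[2]
def proj(im,p):
    E=im["extrinsics"]; c=E[:3,:3].T@(np.array(p)-E[:3,3]); return im["cx"]+im["fx"]*c[0]/-c[2], im["cy"]-im["fy"]*c[1]/-c[2]
def blob(im,u,v,r=28,thr=75,near=None):
    g=im["pixels"].max(2); x0,y0=int(u-r),int(v-r); m=(g[y0:y0+2*r,x0:x0+2*r]<thr).astype(np.uint8)
    n,l,s,c=cv2.connectedComponentsWithStats(m)
    k=max(range(1,n),key=lambda i:s[i,4]-20*np.hypot(*(c[i]-r)))
    cn=max(cv2.findContours((l==k).astype(np.uint8),cv2.RETR_EXTERNAL,cv2.CHAIN_APPROX_NONE)[0],key=len)+np.array([x0,y0])
    return c[k]+[x0,y0],s[k,4],cn
E
python3 - <<'E'
import pickle;from h import *
d=pickle.load(open("im0.pkl","rb"));im=d["top"]
out=im["pixels"][:,:,::-1].copy()
for n,(u,v),s in [("round",(363,248),(349,267)),("bar",(184,240),(197,232)),("square",(455,195),(484,270)),("cross",(259,197),(280,213))]:
    c,a,cn=blob(im,u,v,22)
    W=np.array([ray(im,*q[0],70)[:2] for q in cn],np.float32); r=cv2.minAreaRect(W)
    c2,a2,cn2=blob(d["scene"],*proj(d["scene"],ray(im,*c,70)),22,60)
    print(n,c.round(1),a,ray(im,*c,70).round(1),"rect",np.round(r[0],1),np.round(r[1],1),round(r[2],1),"scene",c2.round(1),a2,ray(d["scene"],*c2,68).round(1))
    cv2.drawContours(out,[cn],-1,(0,255,0),1)
cv2.imwrite("pics/crop.png",cv2.resize(out[165:320,150:510],None,fx=2.2,fy=2.2,interpolation=cv2.INTER_NEAREST))
E
```

```text
round [362.9 247.9] 338 [488.6 -78.   70. ] rect [488.5 -78.2] [40.8 41.4] 44.5 scene [349.7 264.4] 346 [483.5 -81.4  68. ]
bar [182.5 239.9] 333 [505.  293.7  70. ] rect [504.5 293.3] [22.8 66.2] 22.6 scene [197.2 211.2] 224 [501.6 291.7  68. ]
square [454.7 195.6] 400 [ 599.6 -272.8   70. ] rect [ 599.7 -273. ] [42.2 43.6] 69.9 scene [476.6 267.3] 403 [ 594.3 -276.1   68. ]
cross [256.4 196.8] 370 [596.3 143.8  70. ] rect [596.8 144.2] [48.3 47.8] 67.0 scene [279.2 212.4] 241 [591.8 140.8  68. ]
```

View pics/crop.png

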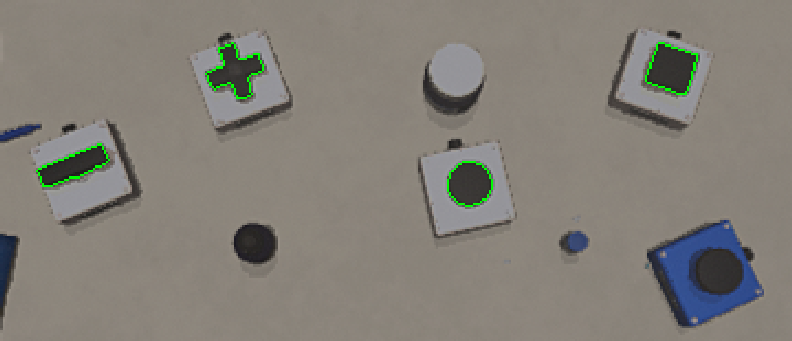

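The two views agree to about 5 mm, and the scene blobs include the cap sides. The measured sizes also match: 41 mm disc, 66x23 mm bar, 42 mm square. Now I'll work out the shift to above the round key.

```bash
cat > go.py <<'E'
import sys,numpy as np
from cell import ctrl
from scipy.spatial.transform import Rotation as R
s=ctrl.read_state(); p=s["eef_pos"]; r=R.from_euler("xyz",s["tool_rot"])
t=np.array([float(x) for x in sys.argv[1:4]])
print(s["clock"],p.round(2),s["tool_rot"].round(4),s["force"].round(2),"shift cm",(r.inv().apply(t-p)/10).round(3))
E
python3 go.py 488.5 -78 200; python3 go.py 488.5 -78 300
```

```text
0.1 [ 214.7  -613.07  303.08] [-3.1399  0.      0.3368] [-0.01  0.6   0.81] shift cm [ 43.525 -41.434  10.378]
0.1 [ 214.7  -613.07  303.08] [-3.1399  0.      0.3368] [-0.01  0.6   0.81] shift cm [ 43.525 -41.451   0.378]
```

Emit:
send_rows --rows '[[[3,-2.86,0,0,0,0],[6,-5.71,0,0,0,0],[9,-8.57,0,0,0,0],[12,-11.42,0,0,0,0],[15,-14.28,0,0,0,0],[18,-17.14,0,0,0,0],[21,-20,0,0,0,0],[24,-22.85,0,0,0,0],[27,-25.7,0,0,0,0],[30,-28.56,0,0,0,0]]]' --grip 255

```text
clock: 1.1
eef_pos: [404.0, -243.1, 303.8]
tool_rot: [-3.141, 0.0, 0.337]
force: [0.7, -0.5, 0.1]
width: 0.2
gripper_force: 0.0
```

Emit:
send_rows --rows '[[[3,-2.86,0,0,0,0],[6,-5.71,0,0,0,0],[9,-8.57,0,0,0,0],[12,-11.42,1,0,0,0],[13.5,-12.88,3,0,0,0],[13.5,-12.88,6,0,0,0],[13.5,-12.88,9,0,0,0],[13.5,-12.88,10,0,0,0],[13.5,-12.88,10,0,0,0],[13.5,-12.88,10,0,0,0]]]'

```text
clock: 2.1
eef_pos: [488.9, -78.9, 204.6]
tool_rot: [3.141, -0.001, 0.336]
force: [-0.3, 0.1, 0.3]
width: -0.2
gripper_force: 0.0
```

```bash
python3 go.py 488.5 -78 145; python3 -c "
from cell import ctrl
import cv2,numpy as np
a=ctrl.get_image('scene')['pixels'][:,:,::-1];b=ctrl.get_image('top')['pixels'][:,:,::-1]
o=np.hstack([cv2.resize(a[130:360,250:480],(400,400)),cv2.resize(b[170:330,280:440],(400,400))])
cv2.imwrite('pics/r1.png',o);print(ctrl.read_state()['width'])"
```

```text
2.1 [488.94 -78.89 204.64] [ 3.1411e+00 -9.0000e-04  3.3630e-01] [-0.29  0.07  0.27] shift cm [-0.018 -0.101  5.964]
-0.17432030085132272
```

View pics/r1.png

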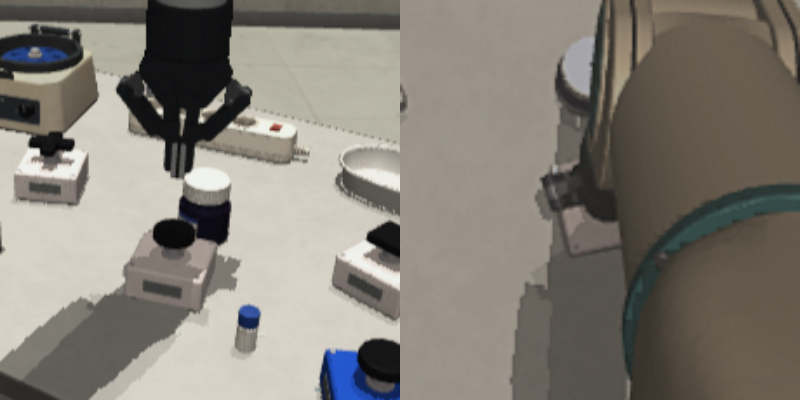

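The crop shows the shut fingertips about 60 mm above the round key, consistent with the computed position, and the jar is clear to one side.

Emit:
send_rows --rows '[[[0,-0.1,2,0,0,0],[0,-0.1,4,0,0,0],[0,-0.1,5.2,0,0,0],[0,-0.1,5.6,0,0,0],[0,-0.1,5.6,0,0,0],[0,-0.1,5.6,0,0,0]]]'

```text
clock: 2.8
eef_pos: [488.6, -77.8, 148.6]
tool_rot: [3.141, -0.001, 0.337]
force: [-0.1, -0.1, 0.6]
width: 0.0
gripper_force: 0.0
```

Emit:
send_rows --rows '[[[0,0,0.2,0,0,0],[0,0,0.4,0,0,0],[0,0,0.6,0,0,0],[0,0,0.8,0,0,0],[0,0,0.9,0,0,0],[0,0,0.9,0,0,0]]]'

```text
clock: 3.4
eef_pos: [488.3, -77.7, 138.9]
tool_rot: [3.141, -0.0, 0.337]
force: [-0.0, -0.4, 2.3]
width: -0.2
gripper_force: 1.1
```

Emit:
send_rows --rows '[[[0,0,0.15,0,0,0],[0,0,0.3,0,0,0],[0,0,0.45,0,0,0],[0,0,0.6,0,0,0],[0,0,0.7,0,0,0],[0,0,0.8,0,0,0],[0,0,0.8,0,0,0]]]'

```text
clock: 4.1
eef_pos: [488.3, -77.7, 130.8]
tool_rot: [3.141, -0.0, 0.337]
force: [1.3, -0.3, 2.7]
width: -0.2
gripper_force: 1.1
```

Emit:
send_rows --rows '[[[0,0,0.05,0,0,0],[0,0,0.1,0,0,0],[0,0,0.1,0,0,0],[0,0,0.1,0,0,0]]]'

```text
clock: 4.5
eef_pos: [488.2, -77.7, 130.0]
tool_rot: [3.141, -0.0, 0.337]
force: [0.9, -0.6, 3.0]
width: -0.2
gripper_force: 1.3
```

Emit:
send_rows --rows '[[[0,0,0.05,0,0,0],[0,0,0.1,0,0,0],[0,0,0.15,0,0,0],[0,0,0.15,0,0,0],[0,0,0.15,0,0,0]]]'

```text
clock: 5.0
eef_pos: [488.3, -77.7, 128.8]
tool_rot: [3.141, -0.0, 0.337]
force: [1.3, 0.1, 7.6]
width: 0.2
gripper_force: 3.6
```

The force rose to 7.6 N, so the round key is on its stop. Next I'll retract and move to the bar.

Emit:
send_rows --rows '[[[0,0,-1,0,0,0],[0,0,-4,0,0,0],[0,0,-8,0,0,0],[0,0,-9,0,0,0],[1.5,-3.8,-9,0,0,0],[3.1,-7.7,-9,0,0,0],[4.6,-11.5,-9,0,0,0],[6.2,-15.3,-9,0,0,0],[7.7,-19.2,-9,0,0,0],[9.2,-23,-9,0,0,0]]]'

```text
clock: 6.0
eef_pos: [497.9, 171.3, 218.0]
tool_rot: [3.142, 0.002, 0.337]
force: [0.1, 0.6, -0.3]
width: -0.1
gripper_force: 0.0
```

Emit:
send_rows --rows '[[[1.5,-3.8,0,0,0,0],[3.1,-7.7,0,0,0,0],[4.6,-11.4,0,0,0,0],[4.6,-11.4,0,0,0,0],[4.6,-11.4,0,0,0,0]]]'

```text
clock: 6.5
eef_pos: [503.5, 293.2, 217.7]
tool_rot: [3.141, 0.002, 0.339]
force: [-0.3, -0.7, -0.3]
width: 0.2
gripper_force: 0.0
```

```bash
python3 go.py 504.7 293.5 148.5; python3 - <<'E'
from h import *
from cell import ctrl
import pickle
d=pickle.load(open("im0.pkl","rb"))
im=ctrl.get_image("scene"); b=ctrl.get_image("top")
for I,t in((d["scene"],70),(im,70),(im,58)):
    print(proj(I,(488.5,-78,t)), blob(I,*proj(I,(486,-78,65)),22,60)[:2])
cv2.imwrite("pics/b1.png",np.hstack([cv2.resize(im["pixels"][150:350,150:410,::-1],(520,400)),cv2.resize(b["pixels"][180:320,130:230,::-1],(280,400))]))
E
```

```text
6.5 [503.54 293.22 217.67] [3.1411e+00 2.2000e-03 3.3930e-01] [-0.28 -0.7  -0.28] shift cm [0.134 0.009 6.917]
(np.float64(349.29383100110203), np.float64(261.6458024705569)) (array([349.73121387, 264.43063584]), np.int32(346))
(np.float64(349.29383100110203), np.float64(261.6458024705569)) (array([349.53372434, 269.67155425]), np.int32(341))
(np.float64(348.8889460546985), np.float64(267.3630007372339)) (array([349.53372434, 269.67155425]), np.int32(341))
```

View pics/b1.png

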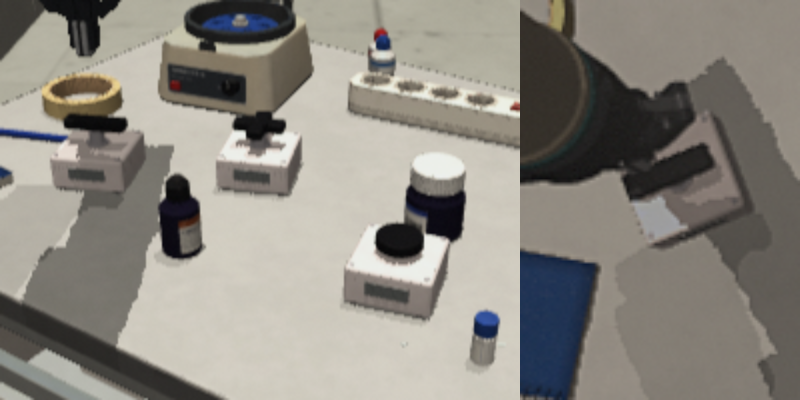

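The round cap dropped 5.2 px, against 5.7 px expected for 12 mm, so it stayed down and its unit hasn't moved. The fingertips are above the bar key, so I'll press it.

Emit:
send_rows --rows '[[[0.1,0,2.5,0,0,0],[0.1,0,5,0,0,0],[0.1,0,6.6,0,0,0],[0.1,0,6.9,0,0,0],[0.1,0,6.9,0,0,0],[0.1,0,7.1,0,0,0],[0.1,0,7.3,0,0,0],[0.1,0,7.5,0,0,0],[0.1,0,7.7,0,0,0],[0.1,0,7.7,0,0,0]]]'

```text
clock: 7.6
eef_pos: [505.9, 293.1, 141.6]
tool_rot: [-3.142, -0.001, 0.337]
force: [-0.5, 0.1, 1.3]
width: 0.1
gripper_force: 1.0
```

Emit:
send_rows --rows '[[[0,0,0.15,0,0,0],[0,0,0.3,0,0,0],[0,0,0.45,0,0,0],[0,0,0.6,0,0,0],[0,0,0.75,0,0,0],[0,0,0.9,0,0,0],[0,0,1.0,0,0,0],[0,0,1.0,0,0,0],[0,0,1.0,0,0,0]]]'

```text
clock: 8.5
eef_pos: [505.8, 293.0, 131.4]
tool_rot: [-3.142, -0.0, 0.337]
force: [1.6, 0.8, 2.4]
width: 0.2
gripper_force: 0.9
```

Emit:
send_rows --rows '[[[0,0,0.05,0,0,0],[0,0,0.1,0,0,0],[0,0,0.15,0,0,0],[0,0,0.2,0,0,0],[0,0,0.25,0,0,0],[0,0,0.27,0,0,0],[0,0,0.27,0,0,0],[0,0,0.27,0,0,0]]]'

```text
clock: 9.3
eef_pos: [505.8, 293.0, 129.1]
tool_rot: [-3.141, -0.001, 0.337]
force: [0.4, 0.1, 6.3]
width: 0.1
gripper_force: 3.0
```

The bar key is home at 6.3 N. I'll retract and move to the square.

Emit:
send_rows --rows '[[[0,0,-1,0,0,0],[0,0,-4,0,0,0],[0,0,-8,0,0,0],[0,0,-10,0,0,0],[-0.7,4,-10,0,0,0],[-1.4,8,-10,0,0,0],[-2.1,12,-10,0,0,0],[-2.8,16,-10,0,0,0],[-3.5,20,-10,0,0,0],[-4.2,24,-10,0,0,0]]]'

```text
clock: 10.3
eef_pos: [544.4, 50.8, 228.7]
tool_rot: [-3.141, 0.002, 0.337]
force: [0.7, -0.0, 0.1]
width: 0.1
gripper_force: 0.0
```

Emit:
send_rows --rows '[[[-0.7,4,0,0,0,0],[-1.4,8,0,0,0,0],[-2.1,12,0,0,0,0],[-2.8,16,0,0,0,0],[-3.5,20,0,0,0,0],[-4.2,24,0,0,0,0],[-4.9,28,0,0,0,0],[-5.6,32.5,0,0,0,0],[-5.6,32.5,0,0,0,0],[-5.6,32.5,0,0,0,0]]]'

```text
clock: 11.3
eef_pos: [598.5, -274.0, 228.1]
tool_rot: [-3.14, 0.002, 0.334]
force: [0.6, -0.1, 0.4]
width: 0.0
gripper_force: 0.0
```

```bash
python3 go.py 599.6 -273 148.5; python3 - <<'E'
from h import *
from cell import ctrl
import pickle
d=pickle.load(open("im0.pkl","rb"))
im=ctrl.get_image("scene")
for I in(d["scene"],im):
  for p in((488,-78),(505,293),(596,143)): print(blob(I,*proj(I,(*p,65)),20,60)[0].round(1),end=" ")
  print()
print(proj(im,(505,293,70)),proj(im,(505,293,58)))
cv2.imwrite("pics/s1.png",cv2.resize(im["pixels"][140:340,330:560,::-1],None,fx=2.5,fy=2.5))
E
```

```text
11.3 [ 598.52 -274.03  228.15] [-3.1403e+00  2.0000e-03  3.3370e-01] [ 0.65 -0.06  0.35] shift cm [ 0.151 -0.052  7.965]
[349.7 264.4] [197.2 211.2] [279.2 212.4] 
[349.5 269.7] [198.  216.4] [279.2 212.3] 
(np.float64(197.7494046933113), np.float64(209.64976474913783)) (np.float64(198.32493343429616), np.float64(214.66885584143773))
```

View pics/s1.png

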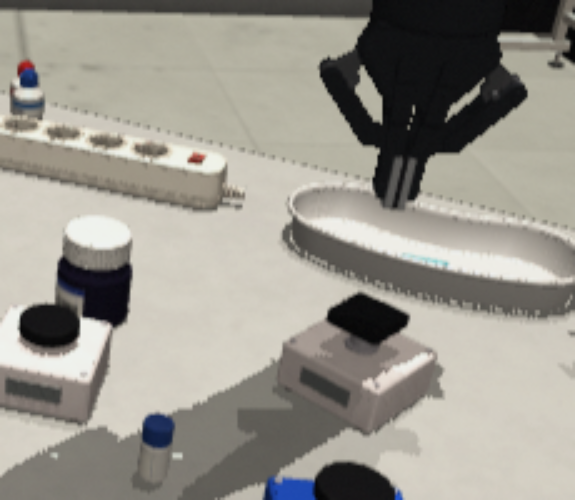

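The bar cap dropped 5.2 px against 5.0 expected, so it is down, and the cross is unchanged. The fingertips at crop (395,207) line up above the square key at (368,318), so I'll press it.

Emit:
send_rows --rows '[[[0.1,0,3,0,0,0],[0.1,0,6,0,0,0],[0.1,0,7.7,0,0,0],[0.1,0,8,0,0,0],[0.1,0,8,0,0,0],[0.1,0,8.2,0,0,0],[0.1,0,8.4,0,0,0],[0.1,0,8.6,0,0,0],[0.1,0,8.7,0,0,0],[0.1,0,8.7,0,0,0]]]'

```text
clock: 12.35
eef_pos: [601.1, -272.5, 142.1]
tool_rot: [3.141, -0.001, 0.337]
force: [0.0, 0.7, 3.2]
width: 0.4
gripper_force: 1.0
```

Emit:
send_rows --rows '[[[0,0,0.15,0,0,0],[0,0,0.3,0,0,0],[0,0,0.45,0,0,0],[0,0,0.6,0,0,0],[0,0,0.75,0,0,0],[0,0,0.9,0,0,0],[0,0,0.9,0,0,0],[0,0,0.9,0,0,0]]]'

```text
clock: 13.15
eef_pos: [600.9, -272.4, 132.6]
tool_rot: [3.141, -0.0, 0.337]
force: [0.9, -0.3, 2.0]
width: -0.2
gripper_force: 0.8
```

Emit:
send_rows --rows '[[[0,0,0.1,0,0,0],[0,0,0.2,0,0,0],[0,0,0.25,0,0,0],[0,0,0.3,0,0,0],[0,0,0.35,0,0,0],[0,0,0.38,0,0,0],[0,0,0.38,0,0,0],[0,0,0.38,0,0,0]]]'

```text
clock: 13.95
eef_pos: [601.0, -272.4, 129.3]
tool_rot: [3.141, -0.0, 0.337]
force: [0.6, -0.1, 4.9]
width: -0.2
gripper_force: 2.7
```

The square key is home, so I'll retract well clear of everything.

Emit:
send_rows --rows '[[[0,0,-1,0,0,0],[0,0,-4,0,0,0],[0,0,-8,0,0,0],[0,0,-12,0,0,0],[0,0,-16,0,0,0],[0,0,-18,0,0,0],[0,0,-18,0,0,0],[0,0,-18,0,0,0]]]'

```text
clock: 14.75
eef_pos: [600.1, -272.1, 308.6]
tool_rot: [-3.141, 0.001, 0.337]
force: [0.8, -0.2, -0.9]
width: 0.3
gripper_force: 0.0
```

```bash
python3 - <<'E'
from h import *
from cell import ctrl
import pickle
d=pickle.load(open("im0.pkl","rb"))
im=ctrl.get_image("scene")
for I in(d["scene"],im):
  for p in((488,-78),(505,293),(596,143),(599,-273)): print(blob(I,*proj(I,(*p,65)),20,60)[0].round(1),end=" ")
  print()
print(proj(im,(599,-273,70)),proj(im,(599,-273,58)),ctrl.read_state()["force"])
cv2.imwrite("pics/end.png",im["pixels"][:,:,::-1])
E
```

```text
[349.7 264.4] [197.2 211.2] [279.2 212.4] [476.6 267.3] 
[349.5 269.7] [198.  216.4] [279.2 212.3] [475.4 272.6] 
(np.float64(475.63716990672776), np.float64(264.61812533591035)) (np.float64(474.31405762539146), np.float64(270.304665860119)) [0.25515283 0.3841217  0.14693793]
```

View pics/end.png

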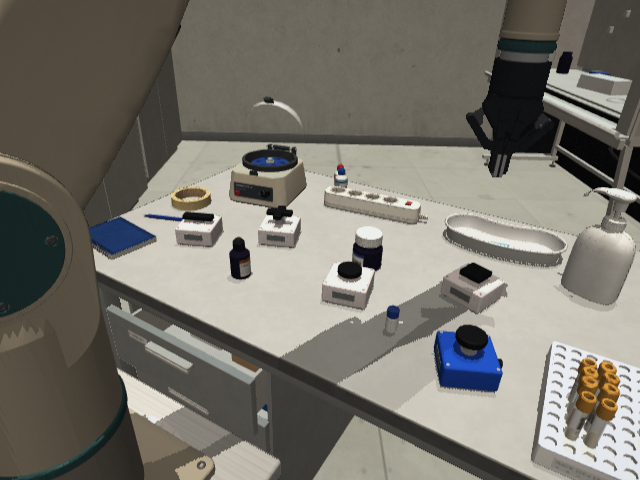

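The end picture shows the round (349,270), bar (198,216) and square (475,273) keys down and the cross (279,212) up. The jar, bottle and vial are undisturbed and the gripper is high and clear.

```bash
python3 -c "
from cell import ctrl
print(ctrl.finish_job())"
```

```text
the job is handed in; nothing more can be done
None
```

I pressed the round, bar and square keys in that order and each stayed down; the cross key is still up, nothing else was disturbed, the arm is clear, and the job is handed in (no verdict was returned).

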